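# Wash up the proof press and put the blocks away

## Robot

A 6-joint arm with a two-finger parallel gripper is mounted at the origin on the work surface. World frame = base frame: x ahead of the robot, y to its left, z up, the work surface at z = 0. Lengths are in m, angles in rad, forces in N, time in s.
With the tool pointing down it reaches from about 0.35 to 0.975 m from the base axis. Payload 4.9 kg.
Tool frame: the origin (TCP) lies at the very end of the fingers, on their centre line; the grasp point (between the pads) lies ctrl.hold_point_z behind it (ctrl.hold_point_z is the distance from the TCP to the grasp point, in m); z points along the fingers, y is the line along which they close (so a half turn about z gives the same grasp; the last joint's range is limited). The gripper opens to 85 mm and grips with 20 to 120 N. Pads are 22 mm wide; open, the fingers measure 114 mm over their backs; the gripper's body (76 mm by 85 mm) begins 54 mm behind the grasp point. The pads swing forward as they close: fully open they stand 13 mm farther back than shut.
Start: joints at [1.068, 0.053, 1.613, -0, 1.476, -0.119], TCP at [0.234, 0.58, 0.231] pointing down, gripper open.
Joint ranges: [-3.01, 3.01], [-1.01, 2.22], [0.06, 2.58], [-1.02, 4.17], [0.09, 2.62], [-3.14, 3.14]. Speed limits (rad/s): [2.57, 2.57, 3.14, 3.14, 3.14, 3.14].

## Interface

Orientations are given as a rotation vector (axis times angle).
In Python, from station import ctrl gives the robot as it stands. The module is installed in compiled form; this text tells all that it offers.
- The arm moves only by the tool jog_arm, never from a script. Its argument "deltas" is a list of rows, each a list of 3 entries, a list of its own where there are three numbers: the closure, from -1 (fully open) to 1 (shut), then the shift along the world's x, y, z scaled (see below), then the turn, a rotation vector about the world's x, y, z scaled (see below). A call has 1 to 12 rows; each row is the pose to reach, as a shift and turn from the pose commanded when the call began, turning the shorter way round; what a row does not reach only later rows make up. The controller multiplies each number of a shift by 0.4 m and each number of a turn by 180 degrees. A row lasts 1/12 s, in which the tool goes at most 41.7 mm and 7.16 degrees, less where a joint would pass 70% of its speed; a pose out of reach is approached as far as the arm can. A call with a number of a shift or a turn outside -1 to 1 is refused whole. A call with a gripper value outside its range is refused whole. The fingers move at their own pace and stop on an object; "squeeze" is the grip in N (left out, the last holds). Time passes only in rows, so rows that repeat a pose let the fingers close. It gives the time, the measured TCP pose, the force, the opening and the grip force at its end, in the units of the state.
- ctrl.get_obs(): the state, without advancing time (a new reading comes with each control period).
- ctrl.get_image(name): name is "scene" or "top" or "wrist"; returns the picture (480x640x3 uint8, red, green, blue); there is no depth.
- ctrl.get_calibration(name): a dict with "K" (3x3 intrinsics, pixels), "extrinsics" (4x4, takes a point from world to camera coordinates). Camera axes: x right, y down, z forward; pixel columns grow to the right and rows downward; lengths in m; the calibration is good to about 2 mm. A picture is of the moment at which its call begins: read the wrist's pose just before it. get_calibration takes no time and is no camera call; for the wrist camera it gives the pose at the moment of the call.
- ctrl.finish_job(): hands the job in; it is judged then, once.
The state is a dict: "t": time; "q": joint angles; "dq": joint speeds; "effort": joint torques, N m; "tool_pos": TCP position; "tool_rot": TCP orientation; "contact_force": force on the tool from outside, world axes, zero at the start; "wrist_torque": the same for the moment, N m; "opening": finger opening in m; "grip_force": force on a finger pad.
Only numpy, scipy, OpenCV 4.12 (cv2) and the standard library are available. Lean on these libraries where they do the work, as an engineer would, in place of code of your own. Each camera call takes 0.05 s, during which the arm holds its last target. There are 200 camera calls.

## Task

Wash up the proof press after printing: push the impression roller by its handle all the way to its parking stop at the right-hand end of the bed, then take the stubby yellow-handled brush, dip its bristles well into the red wash pot, press them on the face of every wooden printing block on the bed, working from left to right as seen by the robot, and then rinse the bristles with a dip in the white pot. Stand the brush back upright in the middle of its round green pad and lay every block flat, face up, on the floor of the open green type tray. Leave the roller parked and both pots upright in the drip tray, and do not disturb the other things on the table.

Things in the scene. Friction and masses are not known exactly. Their poses are not given: they have to be found in the camera images.
- press: Galley proof press, fixed; green bed 224 x 490 mm, origin at the centre of its underside, long axis along its own y (+y end at the robot's left). Bed surface 30 mm above the table. Steel rails along y, inner faces at x = +-100 mm, outer +-112 mm, tops 58 mm above the table; end bars at y = +-235 to 245 mm, tops 54 mm.
- roller (a joint): Travel of the impression roller carriage along the rails, m: 0 at the left end (press +y), growing to the right (press -y), 0.365 against the parking stop at the right. About 4 N of friction; it stays where left. Middle of the carriage at press y = 0.185 - value; carriage 84 mm wide along y, 245 mm along x.
- roller_handle (a point): Centre of the carriage's wooden handle bar: 18 mm diameter, 140 mm long along the press x, axis 180 mm above the table, 36 mm above the carriage's top plate. Pinch it from above across y and move it along the press y. The roller's underside passes about 4 mm above the blocks.
- tray: Open green type tray, fixed; outside 270 (own x) x 150 (own y) x 22 mm, walls 5 mm, floor 5 mm thick; origin at the centre of its underside. It and the drip tray stand on either side of the press, which on which side varies.
- wash: Steel drip tray, fixed, 280 (own x) x 120 (own y) mm, rim 10 mm high, floor 4 mm thick; origin at the centre of its underside. Carries the brush pad and the two pots.
- brush_pad (a point): Centre of the top face of the round green brush pad, 70 mm diameter, at the near end (own x = -92 mm) of the drip tray; its top is 8 mm above the table.
- wash_pot: Red open cylindrical pot, loose, 0.5 kg, 84 mm outside diameter, 76 mm inside, 60 mm high, base 5 mm thick; origin at the centre of its underside. The brush's bristle end must go at least 18 mm below the rim.
- rinse_pot: White open pot, otherwise the same as the red one; the two pots' places vary.
- brush: Stubby round brush standing upright on its flat-cut bristles, 150 mm tall, 0.15 kg; origin at the centre of the bristles' underside, z up along the handle. Black bristles and brass ferrule 44 mm diameter up to 62 mm, shoulder to 78 mm, yellow handle 24 mm diameter with a 28 mm round knob centred at 136 mm. Hold the handle from above.
- block_a: Wooden printing block with a raised red disc on its face, 60 (own x) x 42 (own y) x 23.3 mm high, 60 g, loose; origin at the centre of its underside, face up at the start; the first (leftmost) of the four places on the press bed. May be absent.
- block_b: Wooden printing block with a raised blue diamond on its face, 60 (own x) x 42 (own y) x 23.3 mm high, 60 g, loose; origin at the centre of its underside, face up at the start; the second of the four places on the press bed. May be absent.
- block_c: Wooden printing block with three raised black bars on its face, 60 (own x) x 42 (own y) x 23.3 mm high, 60 g, loose; origin at the centre of its underside, face up at the start; the third of the four places on the press bed. May be absent.
- block_d: Wooden printing block with a raised green cross on its face, 60 (own x) x 42 (own y) x 23.3 mm high, 60 g, loose; origin at the centre of its underside, face up at the start; the last (rightmost) of the four places on the press bed. May be absent.
- stick: Bystander: steel composing stick, 220 mm long, lying in front of the press.
- ink_tin: Bystander: round ink tin, 76 mm diameter, 55 mm high.
- mallet: Bystander: wooden mallet, head 80 mm, 215 mm long.
- planer: Bystander: wooden planer block, 80 x 150 x 49 mm, beyond the press.
- furniture: Bystander: two strips of wooden furniture, 180 x 30 x 32 mm, beyond the press.
- oil_jar: Bystander: jar with a black cap, 60 mm diameter, 85 mm high.
Things that resemble listed ones, but are neither listed nor needed, are in the scene too. Leave any orange look-alike of the block_a alone.

How it is judged:
By the outcome, as a careful person would: the job done as asked, in the order asked, and still so for the second after the job is handed in, with the robot touching nothing.
Of block_a, block_b, block_c, block_d only 2 to 4 are there at a start; the rules pass over those that are not, and their reading is None.
At some moment in a run one of block_a, block_b, block_c, block_d may be knocked a few centimetres aside while the robot is not near it.
It also fails if it takes over 210 s, if anything falls off the work surface, if the arm or the gripper's body presses on something with over 40 N, if the wrist force passes 120 N, or if a joint passes its speed limit or range.

## Working session

There is one attempt and no reset: what is moved stays moved. The work goes in short steps, Python scripts to look and compute and a tool call to move; the robot and the scene stay as the last step left them, time stands still between calls to the robot, and variables do not carry over. Pictures are saved under pics/ and viewed, at most 14 in all, crops included, and the job is handed in when it is done.

Besides the shell and the picture viewer there is one more tool, called after "Request:" as name(argument=value, ...) on one line, values as JSON. jog_arm: Moves the arm, as the interface text tells. Its arguments: {"type":"object","properties":{"deltas":{"type":"array","items":{"type":"array"}},"squeeze":{"type":"number"}},"required":["deltas"]}

```bash
mkdir -p pics; cat > h.py <<'E'
import numpy as np, cv2
from station import ctrl
def snap(cam,fn):
    C=ctrl.get_calibration(cam); im=ctrl.get_image(cam); cv2.imwrite(fn,im[:,:,::-1]); return im,C
def px2w(C,u,v,z):
    K=C["K"];E=C["extrinsics"];R=E[:3,:3];t=E[:3,3]
    d=R.T@np.linalg.inv(K)@np.array([u,v,1.]);o=-R.T@t
    return o+d*(z-o[2])/d[2]
def w2px(C,p):
    c=C["extrinsics"][:3,:3]@np.asarray(p,float)+C["extrinsics"][:3,3]; q=C["K"]@c; return q[:2]/q[2]
E
python3 - <<'E'
from h import *
for c in ("scene","top"):
    im,C=snap(c,f"pics/{c}0.png"); print(c,np.round(C["K"],1).tolist(),np.round(C["extrinsics"],3).tolist())
o=ctrl.get_obs();print(o,ctrl.hold_point_z)
E
```

```text
scene [[560.1, 0.0, 327.2], [0.0, 560.1, 230.1], [0.0, 0.0, 1.0]] [[0.89, 0.455, 0.009, -0.531], [0.328, -0.628, -0.706, -0.051], [-0.316, 0.632, -0.708, 1.566], [0.0, 0.0, 0.0, 1.0]]
top [[552.4, 0.0, 321.4], [0.0, 552.4, 239.4], [0.0, 0.0, 1.0]] [[0.031, -1.0, -0.002, 0.064], [-0.993, -0.03, -0.118, 0.568], [0.117, 0.006, -0.993, 1.32], [0.0, 0.0, 0.0, 1.0]]
{'t': 0.1, 'q': array([ 1.06795350e+00,  5.32818198e-02,  1.61414060e+00, -1.04920738e-05,
        1.47602666e+00, -1.18987449e-01]), 'dq': array([-4.62422023e-04, -1.88770758e-03, -3.33537057e-03,  4.05603221e-04,
       -1.03044885e-03,  3.71496420e-05]), 'effort': array([ 2.75398435e-06, -3.94902992e+01, -3.71362317e+01, -9.36221818e-05,
        3.89996596e-03,  8.89322962e-06]), 'tool_pos': array([0.23378254, 0.57902146, 0.23020118]), 'tool_rot': array([-5.99155429e-01, -3.08335917e+00,  2.78078115e-03]), 'contact_force': array([-0.44932834,  1.01970752,  0.40010005]), 'wrist_torque': array([-0.04207928, -0.01867435,  0.01477391]), 'grip_force': 0.0, 'opening': 0.08560617862817922} 0.0187
```

View pics/top0.png

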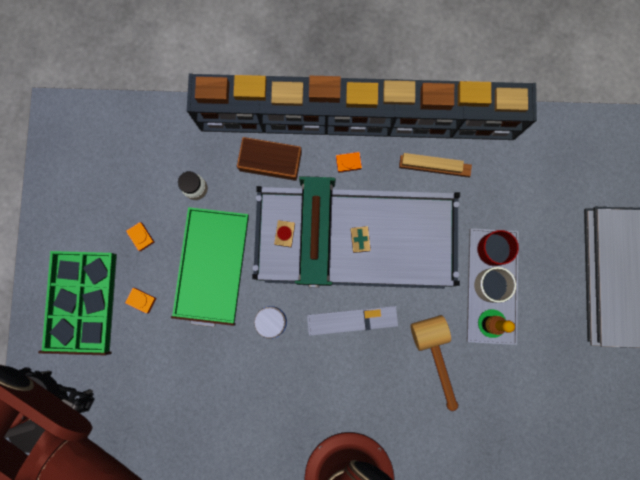

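View pics/scene0.png

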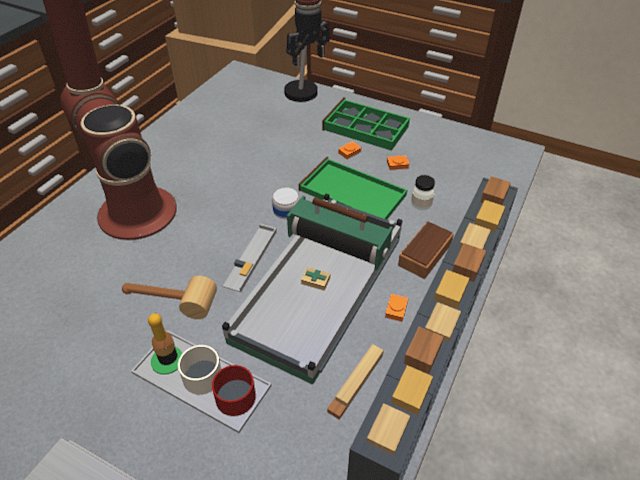

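The top view shows the red-disc block at (285,233), the green-cross block at (361,238), and the roller handle around (316,228). The tray is on the left at (212,265). The drip tray is on the right, with the red pot at (498,247), the white pot at (496,285) and the brush pad at (492,323). More blocks may be hidden under the roller.

```bash
cat > m.py <<'E'
from h import *
def seg(im,lo,hi,box,minA=30):
    hsv=cv2.cvtColor(im,cv2.COLOR_RGB2HSV); m=cv2.inRange(hsv,np.array(lo),np.array(hi))
    x0,y0,x1,y1=box; k=np.zeros_like(m);k[y0:y1,x0:x1]=m[y0:y1,x0:x1]
    n,l,s,c=cv2.connectedComponentsWithStats(k)
    if n<2: return None
    i=1+np.argmax(s[1:,4]); pts=np.argwhere(l==i)[:,::-1].astype(np.float32)
    return c[i],cv2.minAreaRect(pts),s[i],pts
E
python3 - <<'E'
from m import *
im=cv2.imread("pics/top0.png")[:,:,::-1].copy();C=ctrl.get_calibration("top")
def w(p,z): return np.round(px2w(C,*p,z),4)[:2]
def show(n,lo,hi,box,z):
    r=seg(im,lo,hi,box)
    print(n,r[2],r[0].round(1),w(r[0],z),"rect",[w(p,z).tolist() for p in cv2.boxPoints(r[1])])
show("handle",(0,60,20),(20,255,140),(306,192,326,265),.185)
show("tray",(50,120,60),(75,255,255),(165,200,255,330),.022)
show("padgreen",(50,120,60),(75,255,255),(470,300,520,345),.008)
show("knob",(10,150,150),(30,255,255),(470,300,530,345),.14)
show("redpot",(0,120,40),(8,255,255),(470,220,530,275),.04)
show("white",(0,0,150),(40,60,255),(470,262,530,308),.055)
show("blkA",(8,60,120),(25,200,255),(270,215,300,250),.0533)
show("disc",(0,150,60),(6,255,255),(270,215,300,250),.0533)
show("blkD",(8,60,120),(25,200,255),(345,220,376,260),.0533)
show("cross",(50,60,20),(90,255,255),(345,220,376,260),.0533)
for p in [(258,189),(457,197),(255,277),(456,282)]: print("post",w(p,.058))
E
python3 - <<'E'
import cv2
im=cv2.imread("pics/top0.png")
a=cv2.resize(im[170:300,240:380],None,fx=4,fy=4,interpolation=cv2.INTER_CUBIC)
b=im[215:355,455:530]; b=cv2.resize(b,(int(75*520/140),520))
cv2.imwrite("pics/crop0.png",cv2.resize(cv2.hconcat([a,b]),None,fx=.95,fy=.95))
E
```

```text
handle [311 196   9  63 446] [314.7 226.8] [0.5754 0.0959] rect [[0.507, 0.1039], [0.644, 0.1035], [0.6439, 0.0879], [0.507, 0.0884]]
tray [ 173  208   75  115 6743] [210.3 265.1] [0.4957 0.3525] rect [[0.3699, 0.4391], [0.6415, 0.4191], [0.6253, 0.2653], [0.3546, 0.2888]]
padgreen [478 309  27  29 247] [488.2 321. ] [ 0.3803 -0.3336] rect [[0.3512, -0.3003], [0.4161, -0.3185], [0.4021, -0.3754], [0.3374, -0.3569]]
knob [504 322  11  10  87] [508.7 326.4] [ 0.3725 -0.3396] rect [[0.3818, -0.3292], [0.3824, -0.3513], [0.3627, -0.3511], [0.3621, -0.3291]]
redpot [492 231  26  33 241] [509.2 244. ] [ 0.568  -0.3758] rect [[0.5953, -0.3338], [0.6125, -0.3807], [0.5367, -0.4052], [0.5197, -0.3585]]
white [481 278  35  24  97] [501.2 293.2] [ 0.4477 -0.3508] rect [[0.4625, -0.3018], [0.485, -0.3821], [0.4395, -0.3931], [0.4171, -0.3131]]
blkA [274 220  21  27 274] [284.5 233.4] [0.5757 0.1709] rect [[0.5493, 0.1957], [0.6089, 0.1891], [0.6037, 0.1475], [0.5441, 0.1544]]
disc [277 226  14  14 148] [283.8 232.8] [0.5771 0.1726] rect [[0.5932, 0.1897], [0.5942, 0.1582], [0.5625, 0.1571], [0.5615, 0.1884]]
blkD [351 226  19  26 266] [359.9 239.1] [ 0.5674 -0.0117] rect [[0.5945, 0.0128], [0.6005, -0.0288], [0.5414, -0.0366], [0.5356, 0.0048]]
cross [354 229  13  20 118] [360.1 238.7] [ 0.5684 -0.012 ] rect [[0.5758, 0.0112], [0.5935, -0.0108], [0.5611, -0.0361], [0.5435, -0.0141]]
post [0.682  0.2392]
post [ 0.6768 -0.2444]
post [0.4681 0.2369]
post [ 0.4709 -0.2424]
```

View pics/crop0.png

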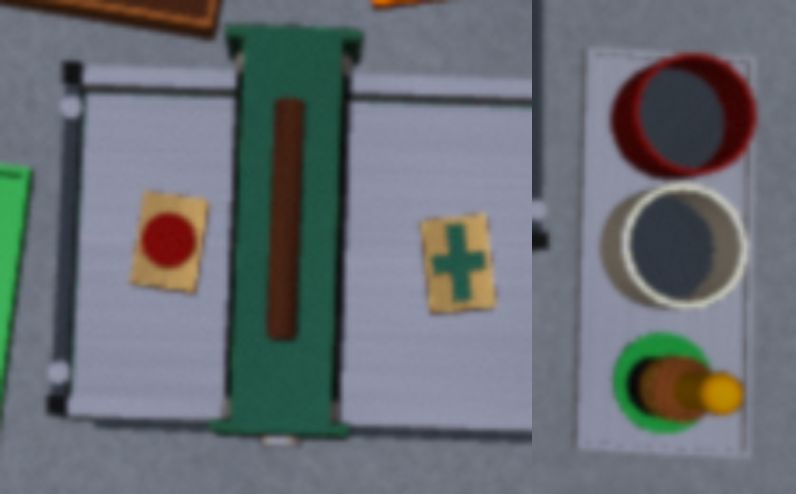

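The roller covers places b and c, so it moves first. The handle is at about (0.575, 0.096), and the press yaw is about 0.

Request:
jog_arm(deltas=[[-1, [0.425, -0.625, 0.1], [0, 0, 0.122]], [-1, [0.425, -0.625, 0.1], [0, 0, 0.122]], [-1, [0.425, -0.625, 0.1], [0, 0, 0.122]], [-1, [0.425, -0.625, 0.1], [0, 0, 0.122]], [-1, [0.425, -0.625, 0.1], [0, 0, 0.122]], [-1, [0.425, -0.625, 0.1], [0, 0, 0.122]], [-1, [0.425, -0.625, 0.1], [0, 0, 0.122]], [-1, [0.425, -0.625, 0.1], [0, 0, 0.122]], [-1, [0.425, -0.625, 0.1], [0, 0, 0.122]]], squeeze=40)

```text
t: 0.85
tool_pos: [0.406, 0.3267, 0.2718]
tool_rot: [0.009, 3.14, -0.001]
contact_force: [-1.1, 0.2, -0.5]
opening: 0.0852
grip_force: 0.0
```

Request:
jog_arm(deltas=[[-1, [0.425, -0.58, 0], [0, 0, 0]], [-1, [0.425, -0.58, 0], [0, 0, 0]], [-1, [0.425, -0.58, 0], [0, 0, 0]], [-1, [0.425, -0.58, 0], [0, 0, 0]], [-1, [0.425, -0.58, 0], [0, 0, 0]], [-1, [0.425, -0.58, 0], [0, 0, 0]], [-1, [0.425, -0.58, 0], [0, 0, 0]], [-1, [0.425, -0.58, 0], [0, 0, 0]], [-1, [0.425, -0.58, -0.1], [0, 0, 0]], [-1, [0.425, -0.58, -0.1], [0, 0, 0]]])

```text
t: 1.68
tool_pos: [0.5705, 0.0977, 0.2237]
tool_rot: [-0.002, -3.129, -0.0]
contact_force: [-1.1, 0.0, -3.3]
opening: 0.0854
grip_force: 0.0
```

```bash
python3 - <<'E'
from h import *
o=ctrl.get_obs();print(o["tool_pos"],o["tool_rot"],o["q"])
im,C=snap("wrist","pics/w1.png");print(w2px(C,[.5754,.096,.18]),w2px(C,o["tool_pos"]))
E
```

```text
[0.57053351 0.09765647 0.22367713] [-1.62487439e-03 -3.12943520e+00 -9.21533754e-05] [ 4.07083699e-02 -4.36681011e-02  1.72238623e+00  5.62471205e-04
  1.47501882e+00 -1.52910670e+00]
[318.54587966 284.92882224] [322.54476158 318.70495215]
```

View pics/w1.png

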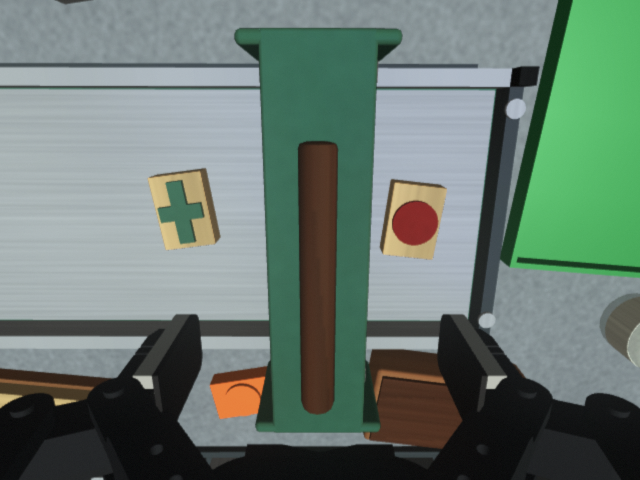

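The wrist view shows the handle centred between the fingers (columns 300-337). I'll descend and grip.

Request:
jog_arm(deltas=[[-1, [0, 0, -0.08], [0, 0, 0]], [-1, [0, 0, -0.165], [0, 0, 0]], [-1, [0, 0, -0.165], [0, 0, 0]], [-1, [0, 0, -0.165], [0, 0, 0]], [0.5, [0, 0, -0.165], [0, 0, 0]], [1, [0, 0, -0.165], [0, 0, 0]], [1, [0, 0, -0.165], [0, 0, 0]], [1, [0, 0, -0.165], [0, 0, 0]], [1, [0, 0, -0.165], [0, 0, 0]], [1, [0, 0, -0.165], [0, 0, 0]]], squeeze=40)

```text
t: 2.57
tool_pos: [0.5745, 0.0972, 0.1665]
tool_rot: [0.001, 3.14, -0.001]
contact_force: [-1.2, -1.5, 2.2]
opening: 0.0169
grip_force: 39.0
```

Request:
jog_arm(deltas=[[1, [0, -0.05, 0], [0, 0, 0]], [1, [0, -0.11, 0], [0, 0, 0]], [1, [0, -0.17, 0], [0, 0, 0]], [1, [0, -0.23, 0], [0, 0, 0]], [1, [0, -0.29, 0], [0, 0, 0]], [1, [0, -0.35, 0], [0, 0, 0]], [1, [0, -0.41, 0], [0, 0, 0]], [1, [0, -0.47, 0], [0, 0, 0]], [1, [0, -0.53, 0], [0, 0, 0]], [1, [0, -0.58, 0], [0, 0, 0]], [1, [0, -0.63, 0], [0, 0, 0]], [1, [0, -0.63, 0], [0, 0, 0]]])

```text
t: 3.57
tool_pos: [0.5736, -0.1596, 0.1665]
tool_rot: [-0.005, -3.141, 0.01]
contact_force: [-3.5, -5.2, 4.0]
opening: 0.0163
grip_force: 40.9
```

Request:
jog_arm(deltas=[[1, [0, -0.01, 0], [0, 0, 0]], [1, [0, -0.02, 0], [0, 0, 0]], [1, [0, -0.03, 0], [0, 0, 0]], [1, [0, -0.04, 0], [0, 0, 0]], [1, [0, -0.05, 0], [0, 0, 0]], [1, [0, -0.06, 0], [0, 0, 0]], [1, [0, -0.07, 0], [0, 0, 0]], [1, [0, -0.07, 0], [0, 0, 0]], [1, [0, -0.07, 0], [0, 0, 0]]])

```text
t: 4.32
tool_pos: [0.5736, -0.1814, 0.1665]
tool_rot: [-0.001, -3.14, -0.004]
contact_force: [-5.9, 4.7, 6.4]
opening: 0.0166
grip_force: 41.5
```

Request:
jog_arm(deltas=[[1, [0, -0.01, 0], [0, 0, 0]], [1, [0, -0.02, 0], [0, 0, 0]], [1, [0, -0.03, 0], [0, 0, 0]], [1, [0, -0.03, 0], [0, 0, 0]], [1, [0, -0.03, 0], [0, 0, 0]]])

```text
t: 4.73
tool_pos: [0.5736, -0.1814, 0.1663]
tool_rot: [0.005, -3.137, -0.044]
contact_force: [-6.7, 39.3, 15.7]
opening: 0.0163
grip_force: 43.4
```

It's against the stop: 39 N with no further motion. I'll relax, release and rise.

Request:
jog_arm(deltas=[[1, [0, 0.025, 0], [0, 0, 0]], [1, [0, 0.025, 0], [0, 0, 0]], [-1, [0, 0.025, 0], [0, 0, 0]], [-1, [0, 0.025, 0], [0, 0, 0]], [-1, [0, 0.025, 0], [0, 0, 0]], [-1, [0, 0.025, 0], [0, 0, 0]], [-1, [0, 0.025, 0.1], [0, 0, 0]], [-1, [0, 0.025, 0.2], [0, 0, 0]], [-1, [0, 0.025, 0.3], [0, 0, 0]], [-1, [0, 0.025, 0.3], [0, 0, 0]], [-1, [-0.2, 0.025, 0.3], [0, 0, 0]], [-1, [-0.25, 0.025, 0.3], [0, 0, 0]]])

```text
t: 5.73
tool_pos: [0.4908, -0.185, 0.2846]
tool_rot: [0.001, -3.14, -0.001]
contact_force: [-0.3, -0.1, 0.8]
opening: 0.0853
grip_force: 0.0
```

```bash
python3 - <<'E'
from h import *
o=ctrl.get_obs();print(o["tool_pos"],o["tool_rot"],o["q"])
im,C=snap("top","pics/top1.png")
a=im[170:300,240:480]; b=im[215:355,455:530]
cv2.imwrite("pics/crop1.png",cv2.resize(a,None,fx=3.3,fy=3.3,interpolation=cv2.INTER_CUBIC)[:,:,::-1])
E
```

```text
[ 0.49078561 -0.18497281  0.28464382] [ 6.27033354e-04 -3.14048696e+00 -6.72891429e-04] [-5.02291357e-01 -2.15459990e-01  1.77756763e+00 -1.56902245e-04
  1.58066029e+00 -2.07348846e+00]
```

View pics/crop1.png

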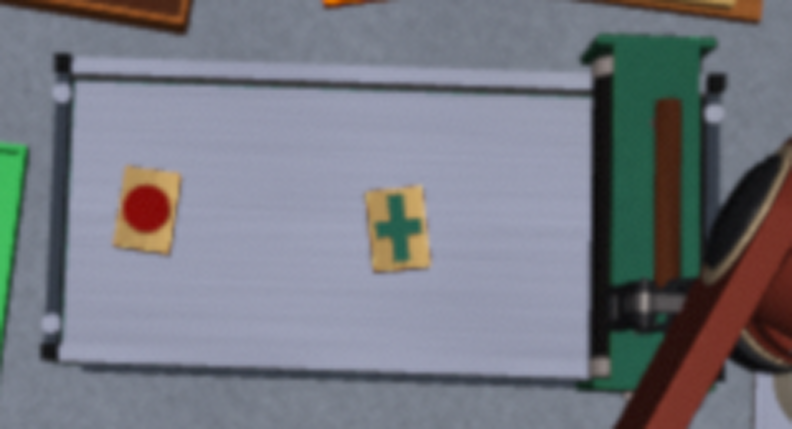

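Only block_a (red disc) and block_d (green cross) are present, and the roller is parked. Next I'll look at the drip tray from above with the wrist camera.

Request:
jog_arm(deltas=[[-1, [-0.1, -0.4, 0.15], [0, 0, 0]], [-1, [-0.1, -0.4, 0.15], [0, 0, 0]], [-1, [-0.1, -0.4, 0.15], [0, 0, 0]], [-1, [-0.1, -0.4, 0.15], [0, 0, 0]], [-1, [-0.1, -0.4, 0.15], [0, 0, 0]], [-1, [-0.1, -0.4, 0.15], [0, 0, 0]], [-1, [-0.1, -0.4, 0.15], [0, 0, 0]], [-1, [-0.1, -0.4, 0.15], [0, 0, 0]]])

```text
t: 6.45
tool_pos: [0.4508, -0.3433, 0.3442]
tool_rot: [0.001, -3.141, -0.003]
contact_force: [-0.0, 0.4, 0.0]
opening: 0.0852
grip_force: 0.0
```

```bash
python3 - <<'E'
from h import *
o=ctrl.get_obs();print(o["tool_pos"],o["tool_rot"],o["q"])
im,C=snap("wrist","pics/w2.png");np.savez("w2.npz",K=C["K"],E=C["extrinsics"])
for p in [(.373,-.34,.14),(.46,-.34,.064),(.56,-.36,.064)]: print(w2px(C,p))
E
```

```text
[ 0.45084203 -0.34333612  0.34419647] [ 6.00390312e-04 -3.14073534e+00 -2.50351480e-03] [-7.82423235e-01 -1.26887698e-01  1.60245825e+00  5.29123124e-04
  1.66775338e+00 -2.35355112e+00]
[324.85219718 107.42443394]
[323.39121063 194.50706947]
[305.1576333  282.39429323]
```

View pics/w2.png

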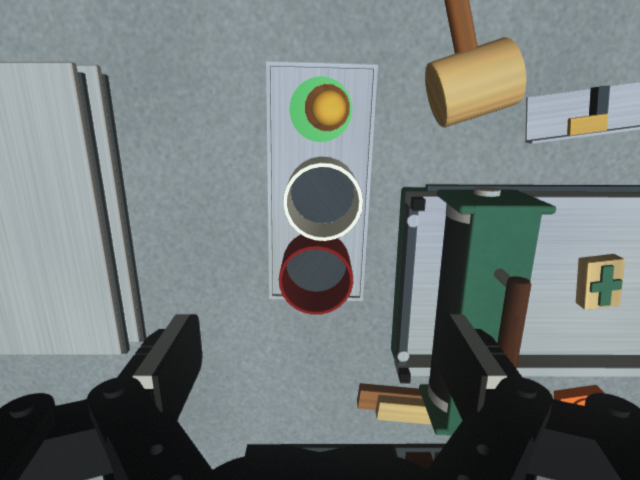

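Wrist view: knob at (328,105), pad centre (321,108), white rim centre about (322.5,201), red rim centre about (316,276).

```bash
python3 - <<'E'
from m import *
f=np.load("w2.npz");C={"K":f["K"],"extrinsics":f["E"]}
im=cv2.imread("pics/w2.png")[:,:,::-1].copy()
def w(p,z): return np.round(px2w(C,*p,z),4)[:2]
hsv=cv2.cvtColor(im,cv2.COLOR_RGB2HSV)
k=seg(im,(14,150,120),(30,255,255),(300,70,360,145));print("knob",k[1],w(k[1][0],.144))
g=seg(im,(45,80,60),(80,255,255),(280,70,370,150));h=cv2.convexHull(g[3]);c,r=cv2.minEnclosingCircle(h);print("pad",c,r,w(c,.008))
r=seg(im,(0,100,40),(8,255,255),(270,220,365,320));p=r[3];p=p[p[:,1]>280];h=cv2.convexHull(p)[:,0]
for z,(c) in ((.064,(322.5,201)),(.064,(316,276))): print(w(c,z), w((c[0]+38,c[1]),z)-w(c,z))
from scipy.optimize import least_squares
def fit(P,z):
    X=np.array([w(q,z) for q in P]); s=least_squares(lambda a:np.hypot(*(X-a).T)-.042,X.mean(0)); return s.x.round(4),np.abs(s.fun).max()
print("red",fit(h,.064))
s=seg(im,(0,0,215),(60,60,255),(278,150,368,248));print(s[2]);hw=cv2.convexHull(s[3])[:,0];print("white",fit(hw,.064))
cs=[w(q,.01) for q in [(267,62),(377,66),(363,301),(269,298)]];print(cs,np.mean(cs,0),np.hypot(*(cs[0]-cs[1])),np.hypot(*(cs[1]-cs[2])))
d=(cs[2]+cs[3]-cs[0]-cs[1]);d/=np.hypot(*d);print("pad from tray",np.mean(cs,0)-.092*d,d)
E
```

```text
knob ((329.5, 107.0), (36.0, 33.0), 90.0) [ 0.3727 -0.3364]
pad (320.5, 108.63845825195312) 32.67300796508789 [ 0.3747 -0.343 ]
[ 0.4669 -0.3409] [0.     0.0399]
[ 0.5522 -0.3478] [0.     0.0423]
red (array([ 0.5569, -0.3484]), np.float64(0.001215897441998938))
[284 164  78  77 498]
white (array([ 0.4693, -0.3417]), np.float64(0.001877742639760746))
[array([ 0.3271, -0.4004]), array([ 0.3309, -0.2824]), array([ 0.6099, -0.288 ]), array([ 0.6058, -0.4084])] [ 0.468425 -0.3448  ] 0.11806117058542151 0.27905619505755463
pad from tray [ 0.37645234 -0.34255717] [ 0.9997028  -0.02437862]
```

Request:
jog_arm(deltas=[[-1, [-0.1, 0.013, 0], [0, 0, 0]], [-1, [-0.19, 0.013, 0], [0, 0, 0]], [-1, [-0.19, 0.013, 0], [0, 0, 0]], [-1, [-0.19, 0.013, -0.1], [0, 0, 0]], [-1, [-0.19, 0.013, -0.2], [0, 0, 0]], [-1, [-0.19, 0.013, -0.28], [0, 0, 0]], [-1, [-0.19, 0.013, -0.36], [0, 0, 0]], [-1, [-0.19, 0.013, -0.36], [0, 0, 0]]])

```text
t: 7.17
tool_pos: [0.3724, -0.3344, 0.1928]
tool_rot: [0.002, -3.133, -0.017]
contact_force: [-0.3, 1.4, -1.1]
opening: 0.085
grip_force: 0.0
```

```bash
python3 - <<'E'
from m import *
o=ctrl.get_obs();print(o["tool_pos"])
im,C=snap("wrist","pics/w3.png")
k=seg(im,(14,150,120),(30,255,255),(200,0,440,400));print("knob",k[2],k[0],px2w(C,*k[1][0],.144), px2w(C,*k[0],.144))
cv2.imwrite("pics/w3c.png",cv2.resize(im,(480,360))[:,:,::-1])
E
```

```text
[ 0.37236644 -0.33443625  0.19279937]
knob [ 291  252   52   49 2009] [316.69238427 276.06371329] [ 0.37472423 -0.33659312  0.144     ] [ 0.37475915 -0.33649602  0.144     ]
```

View pics/w3c.png

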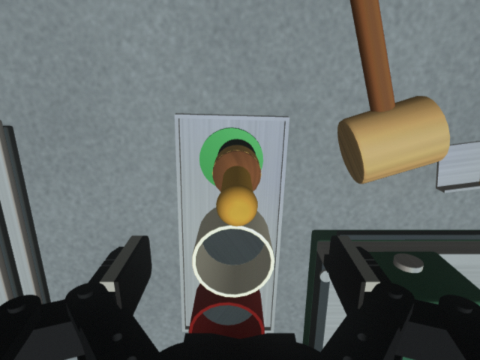

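Request:
jog_arm(deltas=[[-1, [0.004, 0.003, -0.06], [0, 0, 0]], [-1, [0.004, 0.003, -0.12], [0, 0, 0]], [-1, [0.004, 0.003, -0.19], [0, 0, 0]], [-1, [0.004, 0.003, -0.25], [0, 0, 0]], [-1, [0.004, 0.003, -0.25], [0, 0, 0]], [0.3, [0.004, 0.003, -0.25], [0, 0, 0]], [1, [0.004, 0.003, -0.25], [0, 0, 0]], [1, [0.004, 0.003, -0.25], [0, 0, 0]], [1, [0.004, 0.003, -0.25], [0, 0, 0]], [1, [0.004, 0.003, -0.25], [0, 0, 0]], [1, [0.004, 0.003, -0.25], [0, 0, 0]]], squeeze=60)

```text
t: 8.13
tool_pos: [0.3769, -0.3386, 0.1028]
tool_rot: [0.001, 3.14, -0.002]
contact_force: [-0.2, 1.5, 5.0]
opening: 0.0236
grip_force: 58.9
```

Request:
jog_arm(deltas=[[1, [0, 0, 0.08], [0, 0, 0]], [1, [0, 0, 0.16], [0, 0, 0]], [1, [0, 0, 0.26], [0, 0, 0]], [1, [0, 0, 0.26], [0, 0, 0]], [1, [0.07, -0.005, 0.26], [0, 0, 0]], [1, [0.15, -0.01, 0.26], [0, 0, 0]], [1, [0.23, -0.015, 0.26], [0, 0, 0]], [1, [0.31, -0.02, 0.26], [0, 0, 0]], [1, [0.39, -0.025, 0.26], [0, 0, 0]], [1, [0.455, -0.025, 0.26], [0, 0, 0]], [1, [0.455, -0.025, 0.26], [0, 0, 0]], [1, [0.455, -0.025, 0.26], [0, 0, 0]]])

```text
t: 9.13
tool_pos: [0.5587, -0.3477, 0.2041]
tool_rot: [0.001, -3.14, -0.001]
contact_force: [-0.2, 0.1, -2.5]
opening: 0.0236
grip_force: 58.7
```

```bash
python3 - <<'E'
from m import *
o=ctrl.get_obs();print(o["tool_pos"],o["opening"])
im,C=snap("scene","pics/s3.png");print(w2px(C,o["tool_pos"]),w2px(C,[.557,-.348,.064]))
cv2.imwrite("pics/s3c.png",cv2.resize(im[250:480,80:380],None,fx=2,fy=2)[:,:,::-1])
E
```

```text
[ 0.55873077 -0.34770197  0.20407795] 0.02355424769956039
[223.46295537 342.57877763] [231.18938496 381.68697192]
```

View pics/s3c.png

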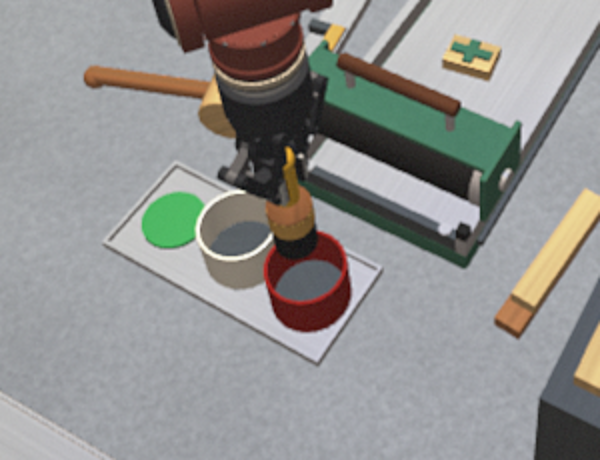

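The brush hangs over the red pot. I'll dip it.

Request:
jog_arm(deltas=[[1, [0, 0, -0.06], [0, 0, 0]], [1, [0, 0, -0.1], [0, 0, 0]], [1, [0, 0, -0.14], [0, 0, 0]], [1, [0, 0, -0.17], [0, 0, 0]], [1, [0, 0, -0.2], [0, 0, 0]], [1, [0, 0, -0.2], [0, 0, 0]], [1, [0, 0, -0.2], [0, 0, 0]], [1, [0, 0, -0.2], [0, 0, 0]], [1, [0, 0, -0.2], [0, 0, 0]], [1, [0, 0, -0.2], [0, 0, 0]]])

```text
t: 10.02
tool_pos: [0.5589, -0.3486, 0.1268]
tool_rot: [0.001, 3.14, -0.002]
contact_force: [-0.7, 0.2, -1.9]
opening: 0.0235
grip_force: 58.7
```

Request:
jog_arm(deltas=[[1, [0, 0, 0.08], [0, 0, 0]], [1, [0, 0, 0.16], [0, 0, 0]], [1, [0, 0, 0.25], [0, 0, 0]], [1, [0, 0, 0.35], [0, 0, 0]], [1, [0, 0, 0.45], [0, 0, 0]], [1, [0, 0, 0.45], [0, 0, 0]], [1, [0, 0.1, 0.45], [0, 0, 0]], [1, [0, 0.2, 0.45], [0, 0, 0]], [1, [0, 0.3, 0.45], [0, 0, 0]], [1, [0, 0.4, 0.45], [0, 0, 0]], [1, [0, 0.5, 0.45], [0, 0, 0]], [1, [0, 0.5, 0.45], [0, 0, 0]]])

```text
t: 11.02
tool_pos: [0.5585, -0.142, 0.3064]
tool_rot: [-0.01, 3.139, 0.004]
contact_force: [1.2, -0.5, -1.4]
opening: 0.0235
grip_force: 59.6
```

Request:
jog_arm(deltas=[[1, [0, 0.1, 0], [0, 0, 0]], [1, [0, 0.2, 0], [0, 0, 0]], [1, [0, 0.25, 0], [0, 0, 0]], [1, [0, 0.25, 0], [0, 0, 0]]])

```text
t: 11.35
tool_pos: [0.5584, -0.0444, 0.3061]
tool_rot: [-0.007, 3.14, 0.002]
contact_force: [-0.2, -0.5, -1.4]
opening: 0.0236
grip_force: 60.0
```

```bash
cat >> m.py <<'E'
def blk(im,C,name,z=.0533,box=(250,190,460,285)):
    lo,hi={"a":((0,150,60),(6,255,255)),"d":((50,60,20),(90,255,255))}[name]
    hsv=cv2.cvtColor(im,cv2.COLOR_RGB2HSV)
    wd=cv2.inRange(hsv,np.array((8,60,120)),np.array((25,200,255)))|cv2.inRange(hsv,np.array(lo),np.array(hi))
    k=np.zeros_like(wd);x0,y0,x1,y1=box;k[y0:y1,x0:x1]=wd[y0:y1,x0:x1]
    n,l,s,c=cv2.connectedComponentsWithStats(k)
    for i in range(1,n):
        if s[i,4]<80: continue
        m=cv2.inRange(hsv,np.array(lo),np.array(hi)); 
        if (m[l==i]>0).sum()<40: continue
        pts=np.argwhere(l==i)[:,::-1].astype(np.float32)
        B=np.array([px2w(C,*p,z)[:2] for p in cv2.boxPoints(cv2.minAreaRect(pts))])
        e=[B[1]-B[0],B[2]-B[1]]; e=sorted(e,key=lambda v:np.hypot(*v)); L=e[1]
        q=np.argwhere((l==i)&(m>0))[:,::-1].mean(0)
        print(name,"rect centre",B.mean(0).round(4),"mark",px2w(C,*q,z+.0)[:2].round(4),"size",[round(float(np.hypot(*v)),4) for v in e],"long axis deg",round(float(np.degrees(np.arctan2(L[1],L[0]))%180),1))
E
python3 - <<'E'
from m import *
o=ctrl.get_obs();print(o["tool_pos"],o["tool_rot"])
im,C=snap("top","pics/top4.png")
for n in "ad": blk(im,C,n)
E
```

```text
[ 0.558353   -0.04443605  0.30614916] [-7.13664022e-03  3.13987990e+00  2.03614065e-03]
a rect centre [ 0.5763 -0.114 ] mark [ 0.5966 -0.1185] size [0.2026, 0.281] long axis deg 168.3
a rect centre [0.5764 0.1717] mark [0.577  0.1725] size [0.0419, 0.0602] long axis deg 173.6
a rect centre [ 0.5899 -0.0962] mark [ 0.5903 -0.0999] size [0.0139, 0.062] long axis deg 80.3
d rect centre [ 0.5368 -0.2257] mark [ 0.5196 -0.2206] size [0.0392, 0.1528] long axis deg 169.1
```

Request:
jog_arm(deltas=[[1, [0.05, 0.1, 0], [0, 0, 0]], [1, [0.05, 0.2, 0], [0, 0, 0]], [1, [0.05, 0.3, 0], [0, 0, 0]], [1, [0.05, 0.4, 0], [0, 0, 0]], [1, [0.05, 0.5, 0], [0, 0, 0]], [1, [0.05, 0.55, 0], [0, 0, 0]], [1, [0.05, 0.55, 0], [0, 0, 0]], [1, [0.05, 0.55, -0.1], [0, 0, 0]], [1, [0.05, 0.55, -0.2], [0, 0, 0]], [1, [0.05, 0.55, -0.3], [0, 0, 0]], [1, [0.05, 0.55, -0.36], [0, 0, 0]], [1, [0.05, 0.55, -0.36], [0, 0, 0]]])

```text
t: 12.4
tool_pos: [0.5742, 0.1694, 0.1534]
tool_rot: [-0.003, -3.129, 0.005]
contact_force: [-1.3, -0.6, -2.9]
opening: 0.0232
grip_force: 59.9
```

Request:
jog_arm(deltas=[[1, [0, 0, -0.015], [0, 0, 0]], [1, [0, 0, -0.03], [0, 0, 0]], [1, [0, 0, -0.035], [0, 0, 0]], [1, [0, 0, -0.04], [0, 0, 0]], [1, [0, 0, -0.04], [0, 0, 0]], [1, [0, 0, -0.04], [0, 0, 0]]])

```text
t: 12.9
tool_pos: [0.58, 0.172, 0.1481]
tool_rot: [0.001, 3.137, 0.0]
contact_force: [-0.5, -0.7, 5.2]
opening: 0.0235
grip_force: 60.1
```

Request:
jog_arm(deltas=[[1, [0, 0, -0.005], [0, 0, 0]], [1, [0, 0, -0.01], [0, 0, 0]], [1, [0, 0, -0.01], [0, 0, 0]], [1, [0, 0, -0.01], [0, 0, 0]], [1, [0, 0, -0.01], [0, 0, 0]], [1, [0, 0, -0.01], [0, 0, 0]]])

```text
t: 13.4
tool_pos: [0.5815, 0.1721, 0.1479]
tool_rot: [0.001, 3.133, 0.0]
contact_force: [-3.5, -1.9, 16.8]
opening: 0.0233
grip_force: 59.7
```

Request:
jog_arm(deltas=[[1, [0, 0, 0.03], [0, 0, 0]], [1, [0, 0, 0.08], [0, 0, 0]], [1, [0, 0, 0.16], [0, 0, 0]], [1, [0, 0, 0.26], [0, 0, 0]], [1, [0, 0, 0.26], [0, 0, 0]], [1, [0, 0, 0.26], [0, 0, 0]]])

```text
t: 13.9
tool_pos: [0.5799, 0.1724, 0.2494]
tool_rot: [0.0, 3.135, 0.002]
contact_force: [-0.2, -0.1, -2.4]
opening: 0.0236
grip_force: 60.0
```

```bash
python3 - <<'E'
from m import *
o=ctrl.get_obs();print(o["tool_pos"],o["tool_rot"])
im,C=snap("top","pics/top5.png")
for n in "ad": blk(im,C,n)
cv2.imwrite("pics/top5c.png",cv2.resize(im[170:340,160:480],None,fx=2,fy=2)[:,:,::-1])
E
```

```text
[0.57992052 0.17243552 0.24942412] [3.35035157e-04 3.13468830e+00 2.18717166e-03]
a rect centre [0.5678 0.1814] mark [0.5639 0.1806] size [0.1464, 0.2289] long axis deg 2.6
d rect centre [ 0.5794 -0.1987] mark [ 0.5737 -0.1984] size [0.0707, 0.2287] long axis deg 0.2
d rect centre [ 0.5677 -0.012 ] mark [ 0.5685 -0.0119] size [0.042, 0.0596] long axis deg 7.5
```

View pics/top5c.png

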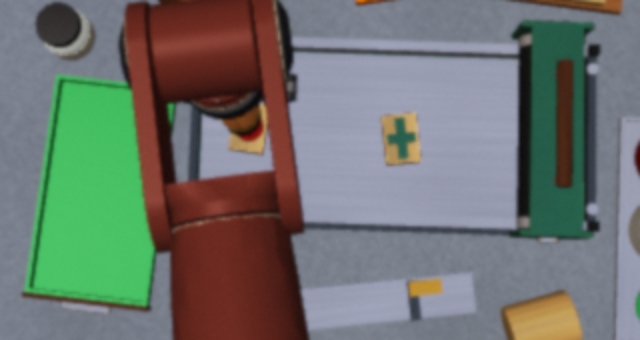

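Request:
jog_arm(deltas=[[1, [-0.025, -0.1, 0], [0, 0, 0]], [1, [-0.025, -0.2, 0], [0, 0, 0]], [1, [-0.025, -0.3, 0], [0, 0, 0]], [1, [-0.025, -0.4, 0], [0, 0, 0]], [1, [-0.025, -0.46, 0], [0, 0, 0]], [1, [-0.025, -0.46, 0], [0, 0, 0]], [1, [-0.025, -0.46, 0], [0, 0, 0]], [1, [-0.025, -0.46, -0.1], [0, 0, 0]], [1, [-0.025, -0.46, -0.18], [0, 0, 0]], [1, [-0.025, -0.46, -0.22], [0, 0, 0]], [1, [-0.025, -0.46, -0.22], [0, 0, 0]], [1, [-0.025, -0.46, -0.22], [0, 0, 0]]])

```text
t: 14.95
tool_pos: [0.567, -0.0106, 0.1553]
tool_rot: [0.002, -3.138, -0.002]
contact_force: [-0.3, -0.2, -1.3]
opening: 0.0233
grip_force: 60.7
```

Request:
jog_arm(deltas=[[1, [0, 0, -0.01], [0, 0, 0]], [1, [0, 0, -0.02], [0, 0, 0]], [1, [0, 0, -0.03], [0, 0, 0]], [1, [0, 0, -0.035], [0, 0, 0]], [1, [0, 0, -0.04], [0, 0, 0]], [1, [0, 0, -0.04], [0, 0, 0]], [1, [0, 0, -0.04], [0, 0, 0]], [1, [0, 0, -0.04], [0, 0, 0]]])

```text
t: 15.62
tool_pos: [0.5714, -0.0123, 0.1479]
tool_rot: [0.001, 3.134, -0.001]
contact_force: [-3.9, 0.9, 15.1]
opening: 0.0231
grip_force: 59.2
```

Request:
jog_arm(deltas=[[1, [0, 0, 0.03], [0, 0, 0]], [1, [0, 0, 0.1], [0, 0, 0]], [1, [0, 0, 0.2], [0, 0, 0]], [1, [0, 0, 0.3], [0, 0, 0]], [1, [0, 0, 0.4], [0, 0, 0]], [1, [0, 0, 0.4], [0, 0, 0]], [1, [-0.03, -0.1, 0.4], [0, 0, 0]], [1, [-0.06, -0.2, 0.4], [0, 0, 0]], [1, [-0.09, -0.3, 0.4], [0, 0, 0]], [1, [-0.12, -0.4, 0.4], [0, 0, 0]], [1, [-0.15, -0.5, 0.4], [0, 0, 0]], [1, [-0.18, -0.6, 0.4], [0, 0, 0]]])

```text
t: 16.62
tool_pos: [0.4957, -0.2532, 0.3019]
tool_rot: [0.0, 3.14, -0.001]
contact_force: [0.8, -0.4, -1.3]
opening: 0.0234
grip_force: 58.8
```

Request:
jog_arm(deltas=[[1, [-0.035, -0.1, 0], [0, 0, 0]], [1, [-0.07, -0.2, 0], [0, 0, 0]], [1, [-0.07, -0.225, 0], [0, 0, 0]], [1, [-0.07, -0.225, 0], [0, 0, 0]], [1, [-0.07, -0.225, -0.1], [0, 0, 0]], [1, [-0.07, -0.225, -0.2], [0, 0, 0]], [1, [-0.07, -0.225, -0.2], [0, 0, 0]], [1, [-0.07, -0.225, -0.2], [0, 0, 0]]])

```text
t: 17.28
tool_pos: [0.4674, -0.3391, 0.2183]
tool_rot: [0.001, -3.137, -0.008]
contact_force: [-0.7, 0.2, -1.2]
opening: 0.023
grip_force: 58.9
```

```bash
python3 - <<'E'
from m import *
o=ctrl.get_obs();print(o["tool_pos"],o["opening"])
im,C=snap("scene","pics/s6.png");print(w2px(C,[.469,-.3417,.064]))
cv2.imwrite("pics/s6c.png",cv2.resize(im[250:480,80:380],None,fx=2,fy=2)[:,:,::-1])
E
```

```text
[ 0.46742567 -0.33910927  0.21831709] 0.023040554079531796
[197.27803508 361.62725665]
```

View pics/s6c.png

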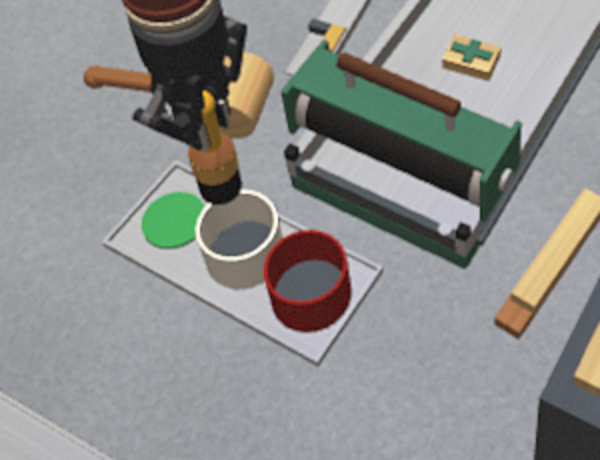

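Request:
jog_arm(deltas=[[1, [0, 0, -0.06], [0, 0, 0]], [1, [0, 0, -0.1], [0, 0, 0]], [1, [0, 0, -0.14], [0, 0, 0]], [1, [0, 0, -0.18], [0, 0, 0]], [1, [0, 0, -0.21], [0, 0, 0]], [1, [0, 0, -0.235], [0, 0, 0]], [1, [0, 0, -0.235], [0, 0, 0]], [1, [0, 0, -0.235], [0, 0, 0]], [1, [0, 0, -0.235], [0, 0, 0]], [1, [0, 0, -0.235], [0, 0, 0]]])

```text
t: 18.17
tool_pos: [0.4692, -0.3422, 0.1289]
tool_rot: [0.001, 3.14, -0.003]
contact_force: [0.4, 0.0, -2.2]
opening: 0.0235
grip_force: 59.1
```

Request:
jog_arm(deltas=[[1, [0, 0, 0.06], [0, 0, 0]], [1, [0, 0, 0.14], [0, 0, 0]], [1, [0, 0, 0.22], [0, 0, 0]], [1, [0, 0, 0.22], [0, 0, 0]], [1, [0, 0, 0.22], [0, 0, 0]], [1, [-0.06, -0.001, 0.22], [0, 0, 0]], [1, [-0.12, -0.002, 0.22], [0, 0, 0]], [1, [-0.18, -0.003, 0.22], [0, 0, 0]], [1, [-0.235, -0.003, 0.22], [0, 0, 0]], [1, [-0.235, -0.003, 0.22], [0, 0, 0]], [1, [-0.235, -0.003, 0.22], [0, 0, 0]], [1, [-0.235, -0.003, 0.22], [0, 0, 0]]])

```text
t: 19.17
tool_pos: [0.3745, -0.3425, 0.2145]
tool_rot: [-0.001, -3.141, -0.001]
contact_force: [0.5, 0.6, -1.6]
opening: 0.0233
grip_force: 59.5
```

```bash
python3 - <<'E'
from m import *
o=ctrl.get_obs();print(o["tool_pos"],o["tool_rot"])
im,C=snap("wrist","pics/w7.png")
g=seg(im,(45,80,60),(80,255,255),(100,0,500,300));c,r=cv2.minEnclosingCircle(g[3]);print("pad",c,r,px2w(C,*c,.008))
hz=o["tool_pos"][2]-.0948
print("expected bottom px",w2px(C,[o["tool_pos"][0]-.002,o["tool_pos"][1],hz]), w2px(C,[o["tool_pos"][0]-.002,o["tool_pos"][1],hz+.136]))
cv2.imwrite("pics/w7c.png",im[:,:,::-1])
E
```

```text
[ 0.37446504 -0.34248622  0.21452792] [-1.08007849e-03 -3.14127595e+00 -1.45222980e-03]
pad (320.0625, 201.5) 40.09067153930664 [ 0.37457411 -0.3429822   0.008     ]
expected bottom px [321.29945969 238.86807396] [323.68791322 382.07592207]
```

View pics/w7c.png

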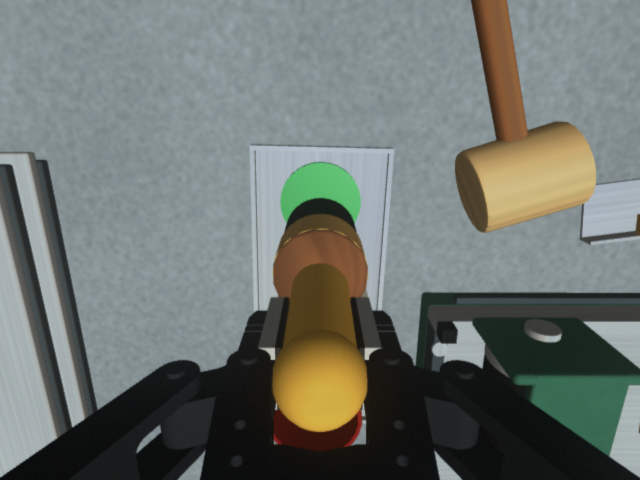

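Over the pad, the brush is vertical. I'll lower it.

Request:
jog_arm(deltas=[[1, [0.0075, 0, -0.06], [0, 0, 0]], [1, [0.0075, 0, -0.12], [0, 0, 0]], [1, [0.0075, 0, -0.18], [0, 0, 0]], [1, [0.0075, 0, -0.22], [0, 0, 0]], [1, [0.0075, 0, -0.25], [0, 0, 0]], [1, [0.0075, 0, -0.265], [0, 0, 0]], [1, [0.0075, 0, -0.27], [0, 0, 0]], [1, [0.0075, 0, -0.27], [0, 0, 0]], [1, [0.0075, 0, -0.27], [0, 0, 0]], [1, [0.0075, 0, -0.27], [0, 0, 0]]])

```text
t: 20.05
tool_pos: [0.3782, -0.3436, 0.1088]
tool_rot: [0.001, 3.14, -0.003]
contact_force: [0.9, -0.2, -1.8]
opening: 0.023
grip_force: 59.5
```

Request:
jog_arm(deltas=[[1, [0, 0, -0.005], [0, 0, 0]], [1, [0, 0, -0.01], [0, 0, 0]], [1, [0, 0, -0.015], [0, 0, 0]], [1, [0, 0, -0.018], [0, 0, 0]], [1, [0, 0, -0.018], [0, 0, 0]], [1, [0, 0, -0.018], [0, 0, 0]]])

```text
t: 20.55
tool_pos: [0.3781, -0.3435, 0.1027]
tool_rot: [0.001, 3.141, -0.002]
contact_force: [-1.8, 3.0, 9.1]
opening: 0.0233
grip_force: 60.8
```

Request:
jog_arm(deltas=[[1, [0, 0, 0.003], [0, 0, 0]], [1, [0, 0, 0.003], [0, 0, 0]], [0.3, [0, 0, 0.003], [0, 0, 0]], [-0.3, [0, 0, 0.003], [0, 0, 0]], [-1, [0, 0, 0.003], [0, 0, 0]], [-1, [0, 0, 0.003], [0, 0, 0]], [-1, [0, 0, 0.003], [0, 0, 0]], [-1, [0, 0, 0.06], [0, 0, 0]], [-1, [0, 0, 0.14], [0, 0, 0]], [-1, [0, 0, 0.24], [0, 0, 0]], [-1, [0, 0, 0.34], [0, 0, 0]], [-1, [0, 0, 0.45], [0, 0, 0]]])

```text
t: 21.55
tool_pos: [0.377, -0.3422, 0.2788]
tool_rot: [-0.001, -3.141, -0.002]
contact_force: [1.3, -0.0, -0.3]
opening: 0.0852
grip_force: 0.0
```

Request:
jog_arm(deltas=[[-1, [0.1, 0.1, 0.05], [0, 0, 0]], [-1, [0.2, 0.2, 0.05], [0, 0, 0]], [-1, [0.3, 0.3, 0.05], [0, 0, 0]], [-1, [0.3, 0.4, 0.05], [0, 0, 0]], [-1, [0.3, 0.5, 0.05], [0, 0, 0]], [-1, [0.3, 0.6, 0.05], [0, 0, 0]], [-1, [0.3, 0.65, 0.05], [0, 0, 0]], [-1, [0.3, 0.65, 0.05], [0, 0, 0]]])

```text
t: 22.22
tool_pos: [0.4975, -0.0782, 0.2977]
tool_rot: [-0.007, 3.141, 0.003]
contact_force: [0.8, 0.0, 0.1]
opening: 0.0853
grip_force: 0.0
```

```bash
python3 - <<'E'
from m import *
o=ctrl.get_obs();print(o["tool_pos"],o["tool_rot"],o["q"])
im,C=snap("top","pics/top8.png")
for n in "ad": blk(im,C,n)
k=seg(im,(10,150,150),(30,255,255),(470,300,530,345));print(k[0],px2w(C,*k[0],.144))
g=seg(im,(50,120,60),(75,255,255),(470,300,520,345));print(cv2.minEnclosingCircle(g[3]))
iw,Cw=snap("wrist","pics/w8.png");np.savez("w8.npz",K=Cw["K"],E=Cw["extrinsics"])
cv2.imwrite("pics/c8.png",cv2.hconcat([cv2.resize(im[180:360,240:540],(400,240)),cv2.resize(iw,(320,240))])[:,:,::-1])
E
```

```text
[ 0.49750257 -0.07817551  0.29773762] [-6.99734824e-03  3.14131902e+00  3.11883160e-03] [-0.3048438  -0.27332869  1.80428814  0.00197427  1.6109814  -1.88001619]
a rect centre [ 0.53  -0.164] mark [ 0.5536 -0.164 ] size [0.1683, 0.1946] long axis deg 162.7
a rect centre [0.5764 0.1717] mark [0.5771 0.1725] size [0.0419, 0.0602] long axis deg 173.6
a rect centre [ 0.4903 -0.2435] mark [ 0.4831 -0.2459] size [0.0144, 0.0479] long axis deg 0.1
d rect centre [ 0.6507 -0.2007] mark [ 0.6592 -0.2001] size [0.0658, 0.0862] long axis deg 0.2
d rect centre [ 0.5678 -0.012 ] mark [ 0.5683 -0.0118] size [0.0422, 0.0597] long axis deg 7.9
d rect centre [ 0.4766 -0.1874] mark [ 0.4741 -0.1862] size [0.0239, 0.0455] long axis deg 91.8
[512.06930693 327.25742574] [ 0.37090284 -0.34560852  0.144     ]
((491.5513916015625, 323.1573791503906), 14.057619094848633)
```

View pics/c8.png

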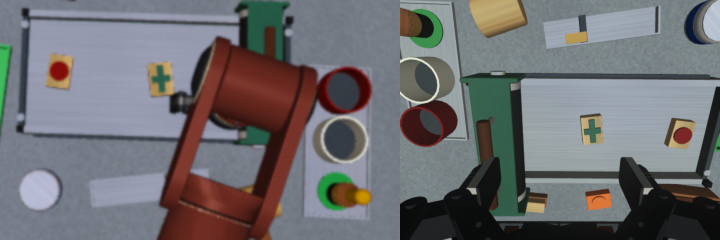

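Brush is standing on its pad, and the blocks are where they were. I'll pick block_d first, with the fingers partly closed for clearance.

Request:
jog_arm(deltas=[[-0.4, [0.09, 0.08, 0], [0, 0, 0.042]], [-0.4, [0.176, 0.165, 0], [0, 0, 0.042]], [-0.4, [0.176, 0.165, 0], [0, 0, 0.042]], [-0.4, [0.176, 0.165, -0.1], [0, 0, 0.042]], [-0.4, [0.176, 0.165, -0.2], [0, 0, 0.042]], [-0.4, [0.176, 0.165, -0.3], [0, 0, 0.042]], [-0.4, [0.176, 0.165, -0.4], [0, 0, 0.042]], [-0.4, [0.176, 0.165, -0.5], [0, 0, 0.042]], [-0.4, [0.176, 0.165, -0.5], [0, 0, 0.042]], [-0.4, [0.176, 0.165, -0.5], [0, 0, 0.042]], [-0.4, [0.176, 0.165, -0.5], [0, 0, 0.042]]], squeeze=40)

```text
t: 23.23
tool_pos: [0.5694, -0.018, 0.1001]
tool_rot: [-0.204, 3.132, -0.002]
contact_force: [0.0, -0.4, 0.1]
opening: 0.0597
grip_force: 0.0
```

```bash
python3 - <<'E'
from h import *
o=ctrl.get_obs();print(o["tool_pos"],o["tool_rot"],o["opening"])
iw,C=snap("wrist","pics/w9.png")
hsv=cv2.cvtColor(iw,cv2.COLOR_RGB2HSV);m=cv2.inRange(hsv,np.array((8,60,100)),np.array((25,220,255)))
cr=cv2.inRange(hsv,np.array((50,60,20)),np.array((90,255,255)));print(w2px(C,[.568,-.012,.0533]))
u,v=w2px(C,[.568,-.012,.0533]).astype(int);k=np.zeros_like(cr);k[max(v-90,0):v+90,u-60:u+60]=cr[max(v-90,0):v+90,u-60:u+60]
mm=cv2.moments(k,True);c=(mm["m10"]/mm["m00"],mm["m01"]/mm["m00"]);print(c,mm["m00"],px2w(C,*c,.0533))
E
```

```text
[ 0.56935496 -0.01795916  0.10011253] [-2.04359643e-01  3.13205275e+00 -1.57123528e-03] 0.05972064763554724
[334.14832756 271.35631098]
(331.6627475247525, 271.08508663366337) 3232.0 [ 0.56801819 -0.01324675  0.0533    ]
```

Request:
jog_arm(deltas=[[-0.4, [-0.003, 0.012, -0.06], [0, 0, 0]], [-0.4, [-0.003, 0.012, -0.11], [0, 0, 0]], [-0.4, [-0.003, 0.012, -0.15], [0, 0, 0]], [-0.4, [-0.003, 0.012, -0.17], [0, 0, 0]], [-0.4, [-0.003, 0.012, -0.17], [0, 0, 0]], [-0.4, [-0.003, 0.012, -0.17], [0, 0, 0]]])

```text
t: 23.78
tool_pos: [0.5682, -0.0123, 0.0319]
tool_rot: [-0.206, 3.132, -0.001]
contact_force: [0.3, 0.3, 0.1]
opening: 0.0599
grip_force: 0.0
```

Request:
jog_arm(deltas=[[0, [0, 0, 0], [0, 0, 0]], [0.3, [0, 0, 0], [0, 0, 0]], [1, [0, 0, 0], [0, 0, 0]], [1, [0, 0, 0], [0, 0, 0]], [1, [0, 0, 0], [0, 0, 0]], [1, [0, 0, 0], [0, 0, 0]]], squeeze=30)

```text
t: 24.28
tool_pos: [0.5686, -0.0123, 0.0323]
tool_rot: [-0.206, 3.131, -0.002]
contact_force: [-0.4, -0.2, 5.6]
opening: 0.0412
grip_force: 32.8
```

Request:
jog_arm(deltas=[[1, [0, 0, 0.05], [0, 0, 0]], [1, [0, 0, 0.12], [0, 0, 0]], [1, [0, 0, 0.2], [0, 0, 0]], [1, [0, 0, 0.25], [0, 0, 0]], [1, [0, 0.08, 0.25], [0, 0, 0]], [1, [0, 0.16, 0.25], [0, 0, -0.02]], [1, [-0.01, 0.25, 0.25], [0, 0, -0.04]], [1, [-0.02, 0.34, 0.25], [0, 0, -0.068]], [1, [-0.03, 0.43, 0.25], [0, 0, -0.068]], [1, [-0.04, 0.52, 0.25], [0, 0, -0.068]], [1, [-0.04, 0.61, 0.25], [0, 0, -0.068]], [1, [-0.04, 0.7, 0.25], [0, 0, -0.068]]])

```text
t: 25.28
tool_pos: [0.5501, 0.2699, 0.1301]
tool_rot: [0.129, 3.139, 0.0]
contact_force: [0.7, -1.4, -0.7]
opening: 0.0414
grip_force: 32.0
```

Request:
jog_arm(deltas=[[1, [0, 0.09, 0], [0, 0, 0]], [1, [0, 0.17, 0], [0, 0, 0]], [1, [0, 0.2, 0], [0, 0, 0]], [1, [0, 0.2, 0], [0, 0, 0]], [1, [0, 0.2, -0.1], [0, 0, 0]], [1, [0, 0.2, -0.18], [0, 0, 0]], [1, [0, 0.2, -0.22], [0, 0, 0]], [1, [0, 0.2, -0.22], [0, 0, 0]], [1, [0, 0.2, -0.22], [0, 0, 0]]])

```text
t: 26.03
tool_pos: [0.5501, 0.3464, 0.0408]
tool_rot: [-0.131, -3.137, 0.003]
contact_force: [0.4, 0.7, 0.4]
opening: 0.0414
grip_force: 32.0
```

```bash
python3 - <<'E'
from m import *
o=ctrl.get_obs();print(o["tool_pos"],o["tool_rot"],o["opening"],o["contact_force"])
im,C=snap("top","pics/top10.png");iw,Cw=snap("wrist","pics/w10.png")
blk(im,C,"a")
cv2.imwrite("pics/c10.png",cv2.hconcat([cv2.resize(im[180:360,140:440],(400,240)),cv2.resize(iw,(320,240))])[:,:,::-1])
E
```

```text
[0.55008893 0.34643508 0.04076076] [-1.30822995e-01 -3.13662862e+00  2.58307261e-03] 0.04139749787104246 [0.4465956  0.72260514 0.3590979 ]
a rect centre [0.5764 0.1717] mark [0.5771 0.1726] size [0.0419, 0.0602] long axis deg 173.6
```

View pics/c10.png

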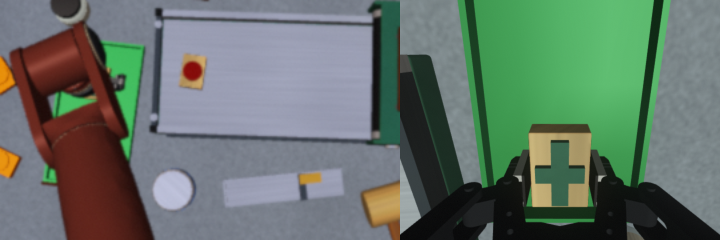

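Request:
jog_arm(deltas=[[1, [0, 0, -0.03], [0, 0, 0]], [1, [0, 0, -0.055], [0, 0, 0]], [1, [0, 0, -0.07], [0, 0, 0]], [1, [0, 0, -0.08], [0, 0, 0]], [1, [0, 0, -0.08], [0, 0, 0]], [1, [0, 0, -0.08], [0, 0, 0]], [1, [0, 0, -0.08], [0, 0, 0]]])

```text
t: 26.72
tool_pos: [0.5509, 0.3482, 0.01]
tool_rot: [0.129, 3.139, 0.0]
contact_force: [0.1, 0.0, -0.5]
opening: 0.0412
grip_force: 32.0
```

Request:
jog_arm(deltas=[[1, [0, 0, -0.003], [0, 0, 0]], [1, [0, 0, -0.006], [0, 0, 0]], [1, [0, 0, -0.006], [0, 0, 0]], [0.3, [0, 0, -0.006], [0, 0, 0]], [-0.1, [0, 0, -0.006], [0, 0, 0]], [-0.4, [0, 0, -0.006], [0, 0, 0]], [-0.4, [0, 0, -0.006], [0, 0, 0]], [-0.4, [0, 0, 0.05], [0, 0, 0]], [-0.4, [0, 0, 0.12], [0, 0, 0]], [-0.4, [0, 0, 0.2], [0, 0, 0]], [-0.4, [0, 0, 0.3], [0, 0, 0]], [-0.4, [0, 0, 0.4], [0, 0, 0]]])

```text
t: 27.72
tool_pos: [0.5499, 0.3477, 0.1706]
tool_rot: [-0.129, -3.137, 0.001]
contact_force: [0.1, 0.7, -0.3]
opening: 0.0594
grip_force: 0.0
```

Request:
jog_arm(deltas=[[-0.4, [0.03, -0.1, 0], [0, 0, -0.009]], [-0.4, [0.064, -0.2, 0], [0, 0, -0.009]], [-0.4, [0.064, -0.3, 0], [0, 0, -0.009]], [-0.4, [0.064, -0.4, 0], [0, 0, -0.009]], [-0.4, [0.064, -0.44, 0], [0, 0, -0.009]], [-0.4, [0.064, -0.44, -0.1], [0, 0, -0.009]], [-0.4, [0.064, -0.44, -0.17], [0, 0, -0.009]], [-0.4, [0.064, -0.44, -0.17], [0, 0, -0.009]], [-0.4, [0.064, -0.44, -0.17], [0, 0, -0.009]]])

```text
t: 28.47
tool_pos: [0.5747, 0.1717, 0.1001]
tool_rot: [-0.173, -3.133, 0.001]
contact_force: [0.7, 0.6, 0.5]
opening: 0.0601
grip_force: 0.0
```

```bash
python3 - <<'E'
from h import *
o=ctrl.get_obs();print(o["tool_pos"],o["tool_rot"],o["opening"])
iw,C=snap("wrist","pics/w11.png")
hsv=cv2.cvtColor(iw,cv2.COLOR_RGB2HSV)
cr=cv2.inRange(hsv,np.array((0,150,60)),np.array((6,255,255)))
u,v=w2px(C,[.577,.172,.0533]).astype(int);k=np.zeros_like(cr);k[max(v-90,0):v+90,u-60:u+60]=cr[max(v-90,0):v+90,u-60:u+60]
mm=cv2.moments(k,True);c=(mm["m10"]/mm["m00"],mm["m01"]/mm["m00"]);print((u,v),c,mm["m00"],px2w(C,*c,.0533))
E
```

```text
[0.57474439 0.17171494 0.10006122] [-1.73497652e-01 -3.13259146e+00  1.45223239e-03] 0.06008466705711849
(np.int64(323), np.int64(276)) (323.37139779154325, 277.32722865607326) 3713.0 [0.57739243 0.17208683 0.0533    ]
```

Request:
jog_arm(deltas=[[-0.4, [0.003, 0, -0.06], [0, 0, 0]], [-0.4, [0.003, 0, -0.11], [0, 0, 0]], [-0.4, [0.003, 0, -0.15], [0, 0, 0]], [-0.4, [0.003, 0, -0.168], [0, 0, 0]], [-0.4, [0.003, 0, -0.168], [0, 0, 0]], [-0.4, [0.003, 0, -0.168], [0, 0, 0]], [0, [0.003, 0, -0.168], [0, 0, 0]], [0.3, [0.003, 0, -0.168], [0, 0, 0]], [1, [0.003, 0, -0.168], [0, 0, 0]], [1, [0.003, 0, -0.168], [0, 0, 0]], [1, [0.003, 0, -0.168], [0, 0, 0]], [1, [0.003, 0, -0.168], [0, 0, 0]]])

```text
t: 29.52
tool_pos: [0.5792, 0.1724, 0.037]
tool_rot: [0.173, 3.133, 0.002]
contact_force: [-0.3, 0.8, 7.3]
opening: 0.0409
grip_force: 32.8
```

Request:
jog_arm(deltas=[[1, [0, 0, 0.05], [0, 0, 0]], [1, [0, 0, 0.12], [0, 0, 0]], [1, [0, 0, 0.2], [0, 0, 0]], [1, [0, 0, 0.25], [0, 0, 0]], [1, [-0.06, 0.08, 0.25], [0, 0, 0]], [1, [-0.12, 0.16, 0.25], [0, 0, 0.009]], [1, [-0.18, 0.24, 0.25], [0, 0, 0.009]], [1, [-0.24, 0.32, 0.25], [0, 0, 0.009]], [1, [-0.3, 0.4, 0.25], [0, 0, 0.009]], [1, [-0.34, 0.46, 0.25], [0, 0, 0.009]], [1, [-0.34, 0.46, 0.25], [0, 0, 0.009]], [1, [-0.34, 0.46, 0.25], [0, 0, 0.009]]])

```text
t: 30.52
tool_pos: [0.4404, 0.357, 0.1346]
tool_rot: [0.124, 3.139, -0.001]
contact_force: [0.8, 0.3, -0.8]
opening: 0.0413
grip_force: 32.0
```

Request:
jog_arm(deltas=[[1, [0, 0, -0.1], [0, 0, 0]], [1, [0, 0, -0.18], [0, 0, 0]], [1, [0, 0, -0.24], [0, 0, 0]], [1, [0, 0, -0.27], [0, 0, 0]], [1, [0, 0, -0.29], [0, 0, 0]], [1, [0, 0, -0.3], [0, 0, 0]], [1, [0, 0, -0.3], [0, 0, 0]], [1, [0, 0, -0.3], [0, 0, 0]], [1, [0, 0, -0.3], [0, 0, 0]]])

```text
t: 31.27
tool_pos: [0.4428, 0.3568, 0.0165]
tool_rot: [0.129, 3.136, 0.003]
contact_force: [-0.1, 0.5, -0.6]
opening: 0.0409
grip_force: 32.0
```

Request:
jog_arm(deltas=[[1, [0, 0, -0.003], [0, 0, 0]], [1, [0, 0, -0.006], [0, 0, 0]], [1, [0, 0, -0.009], [0, 0, 0]], [1, [0, 0, -0.009], [0, 0, 0]], [1, [0, 0, -0.009], [0, 0, 0]]])

```text
t: 31.68
tool_pos: [0.4419, 0.3565, 0.012]
tool_rot: [0.129, 3.138, 0.001]
contact_force: [-1.7, -1.6, 5.8]
opening: 0.0413
grip_force: 32.7
```

Contact. I'll release and move away.

Request:
jog_arm(deltas=[[0.3, [0, 0, 0], [0, 0, 0]], [-0.1, [0, 0, 0], [0, 0, 0]], [-0.4, [0, 0, 0], [0, 0, 0]], [-0.4, [0, 0, 0], [0, 0, 0]], [-0.4, [0, 0, 0.05], [0, 0, 0]], [-0.4, [0, 0, 0.12], [0, 0, 0]], [-0.4, [0, 0, 0.2], [0, 0, 0]], [-0.4, [0, 0, 0.3], [0, 0, 0]], [-0.4, [0, 0, 0.4], [0, 0, 0]], [-0.4, [0, 0, 0.5], [0, 0, 0]], [-0.4, [0, 0, 0.6], [0, 0, 0]], [-0.4, [0, 0, 0.6], [0, 0, 0]]])

```text
t: 32.68
tool_pos: [0.445, 0.3583, 0.2618]
tool_rot: [0.128, 3.125, 0.014]
contact_force: [0.9, 0.5, 1.9]
opening: 0.0597
grip_force: 0.0
```

Request:
jog_arm(deltas=[[-0.4, [-0.1, 0.08, 0], [0, 0, 0]], [-0.4, [-0.2, 0.16, 0], [0, 0, 0]], [-0.4, [-0.3, 0.24, 0], [0, 0, 0]], [-0.4, [-0.4, 0.32, 0], [0, 0, 0]], [-0.4, [-0.45, 0.4, 0], [0, 0, 0]], [-0.4, [-0.45, 0.48, 0], [0, 0, 0]], [-0.4, [-0.45, 0.48, 0], [0, 0, 0]], [-0.4, [-0.45, 0.48, 0], [0, 0, 0]]])

```text
t: 33.35
tool_pos: [0.259, 0.5508, 0.25]
tool_rot: [-0.122, -3.138, -0.0]
contact_force: [-0.2, -0.4, -1.3]
opening: 0.0601
grip_force: 0.0
```

```bash
python3 - <<'E'
from m import *
o=ctrl.get_obs();print(o["tool_pos"])
im,C=snap("top","pics/top12.png");s,Cs=snap("scene","pics/s12.png")
cv2.imwrite("pics/c12.png",cv2.hconcat([cv2.resize(im[60:360,130:530],(480,360)),cv2.resize(s[80:440,110:430],(320,360))])[:,:,::-1])
E
```

```text
[0.25901332 0.55079075 0.24996674]
```

View pics/c12.png

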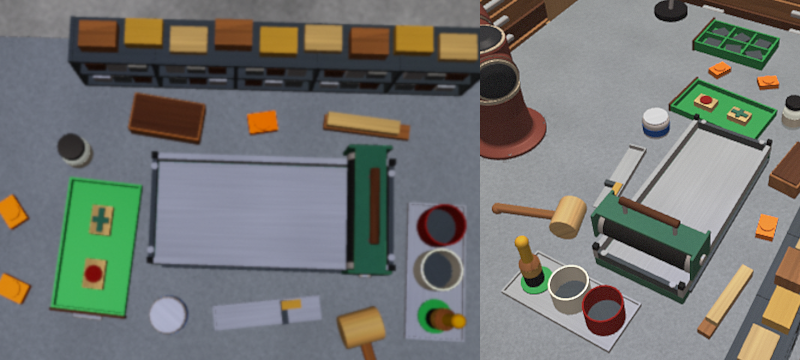

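Both blocks lie face up in the tray, the brush is upright on its pad, the roller is parked and the pots are upright.

```bash
python3 -c "
from station import ctrl
print(ctrl.finish_job())"
```

```text
the job is handed in; nothing more can be done
None
```

I parked the roller and washed both blocks present (a, then d). I then rinsed the brush, stood it back on its pad and laid both blocks face up in the green tray. I handed the job in at about 33 s, and no verdict came back.

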